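Release the stay and shut the drawer lid

ROBOT

A 6-joint arm with a two-finger parallel gripper is mounted at the origin on the work surface. World frame = base frame: x ahead of the robot, y to its left, z up, the work surface at z = 0. Lengths are in mm, angles in rad, forces in N, time in s.
With the tool pointing down it reaches from about 350 to 775 mm from the base axis. Payload 5.5 kg.
Tool frame: the origin (TCP) lies on the centre line of the jaws, within the pads' length; the fingertips stand 8 mm ahead of it and the grasp point (between the pads) lies 11 mm behind it (env.finger_overhang is the distance from the TCP to the fingertips, in mm); z points along the fingers, y is the line along which they close (so a half turn about z gives the same grasp; the last joint's range is limited). The gripper opens to 85 mm and grips with 20 to 120 N. Pads are 22 mm wide; open, the fingers measure 114 mm over their backs; the gripper's body (76 mm by 85 mm) begins 54 mm behind the grasp point. The pads swing forward as they close: fully open they stand 13 mm farther back than shut.
Start: joints at [0.987, 0.313, 0.046, 1.304, 0, 1.431], TCP at [246.919, 519.328, 239.323] pointing down, gripper open.
Joint ranges: [-2.76, 2.76], [-0.86, 1.69], [-1.03, 1.26], [-2.2, 2.34], [-1.47, 1.5], [-3.14, 3.14]. Speed limits (rad/s): [2.57, 2.57, 3.14, 3.14, 3.14, 3.14].

INTERFACE

Orientations are given as a 3x3 rotation matrix whose columns are the frame's x, y, z axes.
In Python, from plant import env gives the robot as it stands.
- The arm moves only by the tool play_rows, never from a script. Its argument "commands" is text: rows parted by semicolons, each of 7 numbers parted by spaces: the turn, a rotation vector about the tool's x, y, z in rad, then the shift along the tool's x, y, z in mm, then the finger opening in mm, from 0 to 85.4. In form: wx wy wz x y z jaw; .... A call has 1 to 20 rows; each row shifts and turns the commanded pose from where the row before left it, along the tool's axes as they then stand; what a row does not reach is not made up. A row lasts 1/12 s, in which the tool goes at most 41.7 mm and 7.16 degrees, less where a joint would pass 70% of its speed; a pose out of reach is approached as far as the arm can. A call with a gripper value outside its range is refused whole. The fingers move at their own pace and stop on an object; "grip_force" is the grip in N (left out, the last holds). Time passes only in rows, so rows that do not move let the fingers close. It gives the time, the measured TCP pose, the force and the opening at its end, in the units of the state.
- env.get_obs(): the state, without advancing time (a new reading comes with each control period).
- env.camera(name): name is "scene" or "side" or "wrist"; returns a dict with "image" (400x640x3 uint8, red, green, blue), "K" (3x3 intrinsics, pixels), "position" and "orientation" of the camera in the world; the wrist camera has in their place "hand_eye" (4x4, takes a point from camera to tool coordinates, whose origin is the TCP and whose axes are the flange's). Camera axes: x right, y down, z forward; pixel columns grow to the right and rows downward; lengths in mm; the calibration is good to about 2 mm. The wrist camera is an equidistant fisheye: a pixel r from the principal point sees the ray r / f radians off the axis. A picture is of the moment at which its call begins: read the wrist's pose just before it. There is no depth.
- env.finish_job(): hands the job in, once; it reports no verdict.
Trained networks look in the newest picture that a camera, given by its name, has taken for a name from the list of things; names that differ only in an ending like _2 or _b are one class to them, and where a whole thing is asked for, a point or a joint stands for the part that bears it (a point fixed in the world has none). Each returns a list of dicts, best first, with "confidence" (0 to 1); they miss things now and then, are a little off and sometimes report something else, mostly with a low value. They report only what shows in the picture. A call takes as long as a camera call. They do not tell look-alikes from the thing itself.
- env.boxes_of(name, camera): "rect" ([left, top, right, bottom] in pixels, round what is visible of it).
The state is a dict: "t": time; "qpos": joint angles; "joint_velocities": joint speeds; "joint_torque": joint torques, N m; "tcp_pos": TCP position; "ee_rot": TCP orientation; "contact_force": force on the tool from outside, world axes, zero at the start; "moment": the same for the moment, N m; "gripper_width": opening from 0.0 (shut) to 1.0 (fully open).
Only numpy, scipy, OpenCV 4.12 (cv2) and the standard library are available. Lean on these libraries where they do the work, as an engineer would, in place of code of your own. Each camera call takes 0.05 s, during which the arm holds its last target. There are 200 camera calls.

TASK

Lift the steel stay that locks the curio drawer's open lid straight up out of its two eyes beside the lid hinge, and set it down in the long metal tray without dropping it. Then, with the stay left lying or standing in the tray, push the lid over so that it closes fully on the drawer.

Things in the scene. Friction and masses are not known exactly. Their poses are not given: they have to be found in the camera images.
- stay: Loose steel bar 130 mm long (its y), 12 wide, two 20 mm prongs (10 x 10) down at its ends, 110 apart; on its middle an upright pale wood grip 14 thick (x), 36 long (y). Origin: between the prong feet, z up; bar z 20 to 30, grip z 30 to 66: hold at z 54. 150 g. At start it is level, feet 96 mm above the table, +y pointing to the lid. A shorter one (80 mm) on the bench is only a spare.
- drawer: Fixed open wooden drawer, 220 (x) by 200 (y), rim 70 mm high; origin centre of underside. Lid hinge along its +y rim. Outside its +x wall, at x = 126 mm, two square steel eyes hold the stay's prongs, 4 mm play all round: one on the drawer at y = -32, one on the standing lid at y = 78, tops 116 mm above the table. Stay origin starts at (126, 23, 96) in its frame; lifting 25 mm clears it.
- tray: Fixed dark steel tray on the bench: 200 mm along its x, 120 along its y, 30 high, walls and floor 4 mm. Origin: centre of its underside, z up. The stay only fits in lengthwise (its bar along the tray's x, either way round); there it stands on its prongs.
- lid_top (a point): Middle of the lid's free edge, outer face (away from the drawer when open): the top of the standing lid, 270 mm above the table; 80 mm when shut. Lid: wooden board 216 mm along the hinge, 200 mm hinge to free edge, 10 thick; hinge 70 mm above the table. Site x: along the hinge towards the stay's end; y: from free edge to hinge.
- lid (a joint): Lid angle, rad: 0 shut, 1.57 upright, 1.70 (start) open on its stop, leaning 7 degrees away from the drawer. With the stay out, push the outer face towards the drawer with a few newtons until it leans 0.2 rad past upright; its damped hinge then lets it sink shut by its own weight (350 g) in 2 to 3 s. Short of upright it falls back open.
There are look-alikes about, which are no part of the job. What is shaped like the stay but green or turquoise is not meant.

How it is judged:
By the outcome, as a careful person would: the job done as asked, in the order asked, and still so for the second after the job is handed in, with the robot touching nothing.
It also fails if it takes over 67 s, if anything falls off the work surface, if the arm or the gripper's body presses on something with over 40 N, if the wrist force passes 120 N, or if a joint passes its speed limit or range.

## Working session

There is one attempt and no reset: what is moved stays moved. The work goes in short steps, Python scripts to look and compute and a tool call to move; the robot and the scene stay as the last step left them, time stands still between calls to the robot, and variables do not carry over. Pictures are saved under pics/ and viewed, on a budget of 10 in all, crops included, one or two more only if the job needs it, and the job is handed in when it is done.

Besides the shell and the picture viewer there is one more tool, called after "Request:" as name(argument=value, ...) on one line, values as JSON. play_rows: Moves the arm, as the interface text tells. Its arguments: {"type":"object","properties":{"commands":{"type":"string"},"grip_force":{"type":"number"}},"required":["commands"]}

```bash
mkdir -p pics; ls; cat > h.py <<'E'
import numpy as np, cv2, json
from plant import env
def save(n,f,crop=None,scale=1):
    c=env.camera(n); im=c["image"][:,:,::-1]
    if crop: l,t,r,b=crop; im=im[t:b,l:r]
    if scale!=1: im=cv2.resize(im,None,fx=scale,fy=scale,interpolation=cv2.INTER_CUBIC)
    cv2.imwrite("pics/"+f,im); return c
def ray(c,u,v):
    K=np.array(c["K"]);R=np.array(c["orientation"]); d=R@np.linalg.solve(K,[u,v,1.]); return np.array(c["position"]),d
def atz(c,u,v,z):
    p,d=ray(c,u,v); return p+d*(z-p[2])/d[2]
def proj(c,P):
    R=np.array(c["orientation"]); q=(np.atleast_2d(P)-np.array(c["position"]))@R; q=q@np.array(c["K"]).T; return q[:,:2]/q[:,2:]
def tri(rays):
    A=np.zeros((3,3));b=np.zeros(3)
    for p,d in rays:
        d=d/np.linalg.norm(d);M=np.eye(3)-np.outer(d,d);A+=M;b+=M@p
    return np.linalg.solve(A,b)
E
python3 - <<'E'
from h import *
np.set_printoptions(precision=3,suppress=True)
ims=[]
for n in["scene","side"]:
    c=save(n,n+"1.png"); print(n,c["position"],c["orientation"],c["K"])
    for t in["stay","drawer","tray","lid_top"]:
        print(t,[(np.round(b["rect"]),round(b["confidence"],2)) for b in env.boxes_of(t,n)])
o=env.get_obs(); print(o["t"],o["tcp_pos"],o["ee_rot"])
E
```

```text
pics
scene [955.057 428.486 844.951] [[-0.803  0.506 -0.315]
 [ 0.596  0.675 -0.435]
 [-0.007 -0.537 -0.844]] [[453.175   0.    317.986]
 [  0.    453.175 199.626]
 [  0.      0.      1.   ]]
stay [(array([279., 252., 327., 304.]), 0.97), (array([280., 167., 332., 201.]), 0.92), (array([343., 212., 389., 270.]), 0.75), (array([223., 216., 241., 277.]), 0.71), (array([353., 311., 392., 382.]), 0.62)]
drawer [(array([336., 159., 537., 298.]), 0.85)]
tray [(array([286.,  79., 376., 145.]), 0.68)]
lid_top [(array([374., 178., 537., 284.]), 0.69)]
side [ 120.433 -733.398  944.816] [[ 0.805 -0.401  0.438]
 [-0.594 -0.548  0.589]
 [ 0.004 -0.734 -0.679]] [[487.278   0.    308.692]
 [  0.    487.278 205.733]
 [  0.      0.      1.   ]]
stay [(array([358., 187., 375., 226.]), 0.77), (array([260., 148., 281., 181.]), 0.71), (array([267., 145., 279., 169.]), 0.65), (array([291., 231., 336., 254.]), 0.65), (array([163., 105., 265., 193.]), 0.54)]
drawer [(array([169., 102., 290., 255.]), 0.57)]
tray [(array([237., 282., 339., 360.]), 0.61), (array([260., 147., 282., 181.]), 0.41)]
lid_top [(array([162., 105., 264., 191.]), 0.93)]
0.5 [246.92  519.328 239.308] [[-0.903  0.429  0.   ]
 [ 0.429  0.903  0.   ]
 [-0.     0.    -1.   ]]
```

View pics/scene1.png

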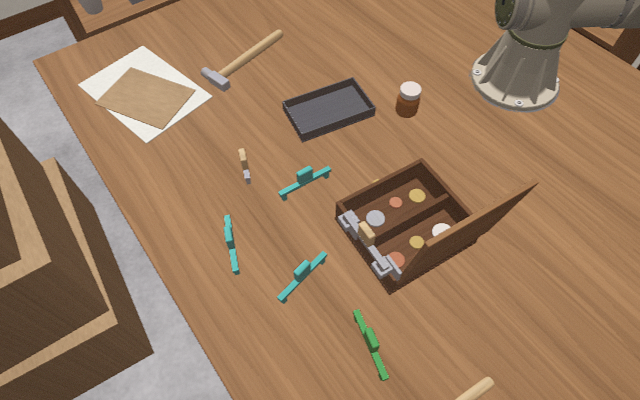

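View pics/side1.png

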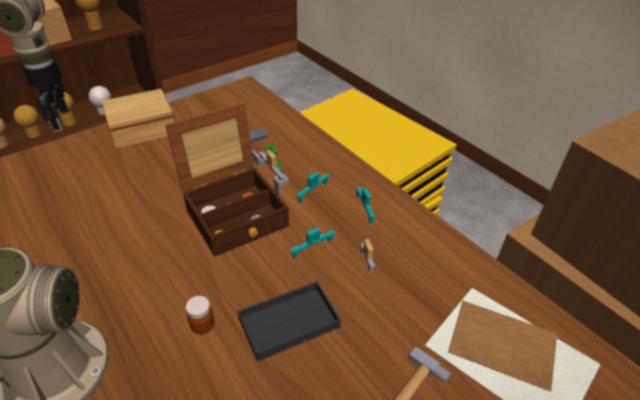

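```bash
python3 - <<'E'
import cv2,numpy as np
a=cv2.imread("pics/scene1.png");b=cv2.imread("pics/side1.png")
m=np.zeros((600,800,3),np.uint8)
r=lambda i,w,h:cv2.resize(i,(w,h),interpolation=cv2.INTER_CUBIC)
m[:,:480]=r(a[155:305,330:450],480,600)
m[:360,485:800]=r(b[100:260,160:300],315,360)
m[365:589,485:789]=r(a[75:145,285:380],304,224)
cv2.imwrite("pics/mos.png",m)
E
```

```text
(no output)
```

View pics/mos.png

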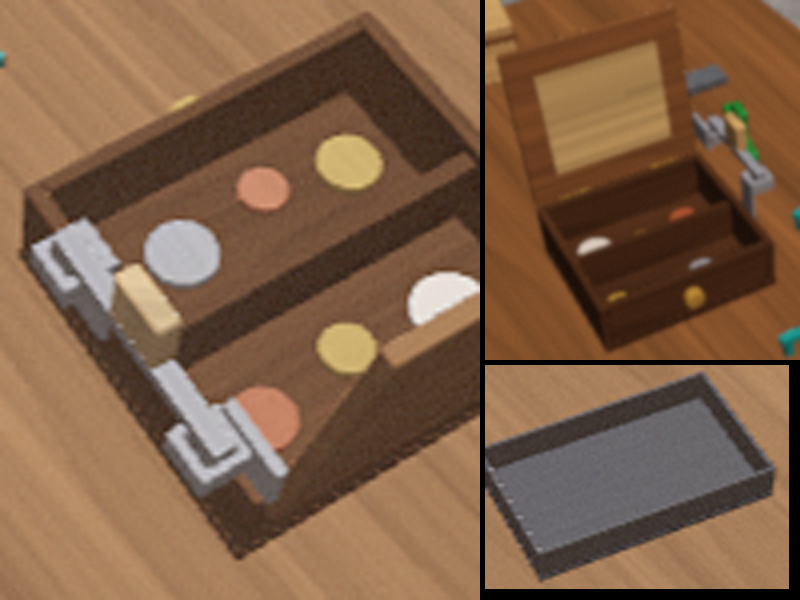

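```bash
cat > fit.py <<'E'
from h import *
from scipy.optimize import least_squares
np.set_printoptions(precision=2,suppress=True)
C={n:env.camera(n) for n in["scene","side"]}
def fit(obs,x0):
    def W(x,P): c,s=np.cos(x[2]),np.sin(x[2]); P=np.array(P,float); return np.c_[P[:,0]*c-P[:,1]*s+x[0],P[:,0]*s+P[:,1]*c+x[1],P[:,2]]
    def f(x): return np.concatenate([(proj(C[n],W(x,[p]))-uv).ravel() for n,p,uv in obs])
    r=least_squares(f,x0,loss="soft_l1"); return r.x,r.fun.reshape(-1,2),W
g=atz(C["scene"],385,210,70); print("guess",g)
import math
a=math.radians(7.4); ty=100+0*a; 
o=[("scene",(110,-100,70),(337,202)),("scene",(-110,-100,70),(421.3,158.7)),("scene",(110,100,0),(389.5,294.3)),("scene",(110,-100,0),(336.3,218.8)),
("scene",(126,23,162),(366.75,229.25)),
("side",(-110,-100,0),(215.6,255.6)),("side",(110,-100,0),(288.9,224.4)),("side",(-110,-100,70),(213.8,237.8)),("side",(110,-100,70),(286.7,208.9))]
best=min((fit(o,[g[0],g[1],y]) for y in np.arange(-3,3,.7)),key=lambda r:np.abs(r[1]).sum())
x,res,W=best; print("drawer",x,"\n",res)
print("stay",W(x,[(126,23,96)]),"lidtop",W(x,[(0,126,270)]))
g=atz(C["scene"],330,107,4)
o=[("scene",(-100,-60,30),0)]
P=[(302.2,133.75),(375,106.9),(353.75,78.1),(285.6,100.6)];Q=[(303.1,142.2),(375,114.7)];S=[None]*4
cs=[(-100,-60),(100,-60),(100,60),(-100,60)]
o=[("scene",(*c,30),p) for c,p in zip(cs,P)]+[("scene",(*c,0),q) for c,q in zip(cs,Q)]
t=min((fit(o,[g[0],g[1],y]) for y in np.arange(-3,3,.7)),key=lambda r:np.abs(r[1]).sum())
print("tray",t[0],"\n",t[1]); print("side px",proj(C["side"],t[2](t[0],[(*c,30) for c in cs])))
E
python3 fit.py
```

```text
guess [573.38 128.8   70.  ]
drawer [ 540.45  164.35 -584.43] 
 [[-1.45 -0.17]
 [ 0.63 -1.96]
 [ 0.14  0.9 ]
 [-1.58  0.37]
 [ 0.69 -0.07]
 [-0.99  0.68]
 [ 0.51  0.78]
 [-2.81 -0.34]
 [ 2.1  -2.48]]
stay [[668.06 175.38  96.  ]] lidtop [[552.32 289.79 270.  ]]
tray [ 461.88 -200.17   84.63] 
 [[ 0.04  0.23]
 [ 1.68 -0.11]
 [ 0.02 -2.06]
 [-3.31 -0.02]
 [-0.4   0.  ]
 [ 0.45  0.59]]
side px [[316.94 280.21]
 [236.78 310.12]
 [255.75 353.81]
 [340.72 319.13]]
```

Request:
play_rows(commands="0 0 0.122 0 0 -9 85; 0 0 0.122 0 0 -9 85; 0 0 0.122 0 0 -9 85; 0 0 0.122 0 0 -9 85; 0 0 0.122 0 0 -9 85; 0 0 0.122 0 0 -9 85; 0 0 0.122 0 0 -9 85; 0 0 0.122 0 0 -9 85; 0 0 0.122 0 0 -9 85; 0 0 0.122 0 0 -9 85", grip_force=60)

```text
t: 1.43
tcp_pos: [246.9, 519.3, 329.9]
ee_rot: [[0.099, 0.995, 0.0], [0.995, -0.099, 0.0], [0.0, 0.0, -1.0]]
contact_force: [0.8, 0.3, -0.5]
gripper_width: 0.993
```

Request:
play_rows(commands="0 0 0 -15 22 0 85; 0 0 0 -15 22 0 85; 0 0 0 -15 22 0 85; 0 0 0 -15 22 0 85; 0 0 0 -15 22 0 85; 0 0 0 -15 22 0 85; 0 0 0 -15 22 0 85; 0 0 0 -15 22 0 85; 0 0 0 -15 22 0 85; 0 0 0 -15 22 0 85; 0 0 0 -15 22 0 85; 0 0 0 -15 22 0 85; 0 0 0 -15 22 0 85; 0 0 0 -15 22 0 85; 0 0 0 -15 22 0 85; 0 0 0 -15 22 0 85; 0 0 0 -15 22 0 85; 0 0 0 -15 22 0 85; 0 0 0 -15 22 0 85; 0 0 0 0 0 0 85")

```text
t: 3.1
tcp_pos: [639.9, 193.1, 327.6]
ee_rot: [[0.097, 0.995, 0.0], [0.995, -0.097, -0.001], [-0.001, 0.0, -1.0]]
contact_force: [-1.2, 0.3, -1.0]
gripper_width: 0.995
```

```bash
cat >> h.py <<'E'
def wrist():
    o=env.get_obs(); c=env.camera("wrist"); 
    T=np.eye(4);T[:3,:3]=o["ee_rot"];T[:3,3]=o["tcp_pos"]; T=T@np.array(c["hand_eye"])
    return c,T
def wproj(c,T,P):
    q=(np.atleast_2d(P)-T[:3,3])@T[:3,:3]; K=np.array(c["K"]); th=np.arctan2(np.hypot(q[:,0],q[:,1]),q[:,2]); ph=np.arctan2(q[:,1],q[:,0])
    return np.c_[K[0,2]+K[0,0]*th*np.cos(ph),K[1,2]+K[1,1]*th*np.sin(ph)]
def wray(c,T,u,v):
    K=np.array(c["K"]); a=(u-K[0,2])/K[0,0]; b=(v-K[1,2])/K[1,1]; th=np.hypot(a,b); s=np.sin(th)/max(th,1e-9)
    return T[:3,3],T[:3,:3]@np.array([a*s,b*s,np.cos(th)])
def watz(c,T,u,v,z):
    p,d=wray(c,T,u,v); return p+d*(z-p[2])/d[2]
E
python3 - <<'E'
from h import *
c,T=wrist(); cv2.imwrite("pics/w1.png",c["image"][:,:,::-1]); np.savez("w1.npz",K=c["K"],T=T)
print(c["K"],T.round(2))
a=-.094
def S(x,y,z): return [668+x*np.cos(a)-y*np.sin(a),175.4+x*np.sin(a)+y*np.cos(a),96+z]
print(wproj(c,T,[S(0,0,66),S(0,65,30),S(0,-65,30)]))
print(env.boxes_of("stay","wrist")[:3])
E
```

```text
[[309.70691629   0.         325.53272189]
 [  0.         309.70691629 196.54488552]
 [  0.           0.           1.        ]] [[ 1.0000e+00 -9.0000e-02 -3.0000e-02  6.4763e+02]
 [-1.0000e-01 -9.5000e-01 -2.9000e-01  2.6589e+02]
 [-0.0000e+00  2.9000e-01 -9.6000e-01  4.6248e+02]
 [ 0.0000e+00  0.0000e+00  0.0000e+00  1.0000e+00]]
[[354.29548038 194.69740147]
 [352.28600839 127.75925526]
 [350.17768563 238.5240712 ]]
[{'rect': [458.4, 234.7, 481.1, 282.7], 'confidence': 0.96}, {'rect': [300.7, 281.8, 378.1, 320.8], 'confidence': 0.73}, {'rect': [345.4, 129.9, 363.1, 238.0], 'confidence': 0.72}]
```

View pics/w1.png

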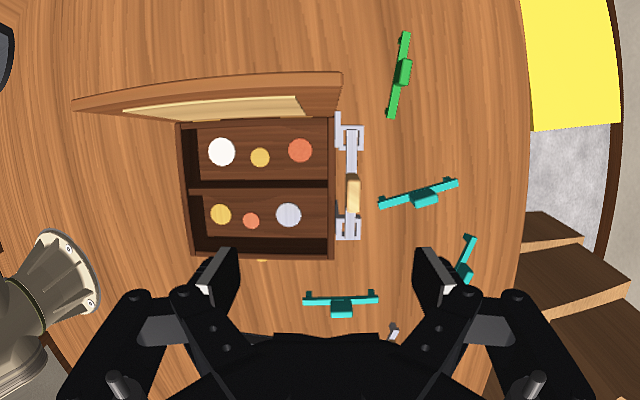

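```bash
python3 - <<'E'
import cv2
a=cv2.imread("pics/w1.png")
cv2.imwrite("pics/w1c.png",cv2.resize(a[115:250,320:400],None,fx=4.4,fy=4.4,interpolation=cv2.INTER_CUBIC))
E
```

```text
(no output)
```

View pics/w1c.png

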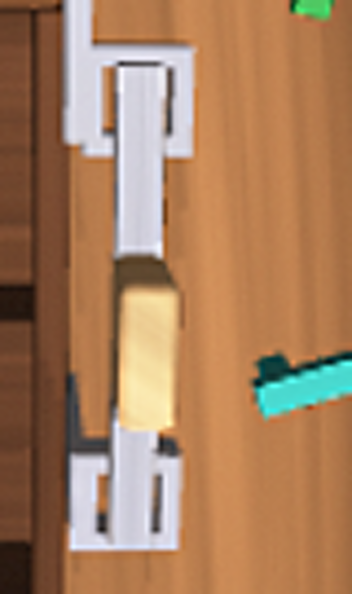

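Request:
play_rows(commands="0 0 0 -4 7.5 -0 85; 0 0 0 -4 7.5 0 85; 0 0 0 -4 7.5 0 85; 0 0 0 -4 7.5 0 85; 0 0 0 0 0 20 85; 0 0 0 0 0 20 85; 0 0 0 0 0 20 85; 0 0 0 0 0 20 85; 0 0 0 0 0 20 85; 0 0 0 0 0 15 85; 0 0 0 0 0 15 85; 0 0 0 0 0 0 85; 0 0 0 0 0 0 85")

```text
t: 4.28
tcp_pos: [664.6, 178.1, 198.7]
ee_rot: [[0.093, 0.996, -0.002], [0.996, -0.093, -0.0], [-0.0, -0.002, -1.0]]
contact_force: [0.1, 0.4, 0.7]
gripper_width: 0.997
```

Request:
play_rows(commands="0 0 0 -2 2 0 85; 0 0 0 -2 2 0 85; 0 0 0 0 0 15 85; 0 0 0 0 0 15 85; 0 0 0 0 0 15 85; 0 0 0 0 0 10 85; 0 0 0 0 0 4 85; 0 0 0 0 0 0 85; 0 0 0 0 0 0 85")

```text
t: 5.03
tcp_pos: [669.1, 173.7, 141.1]
ee_rot: [[0.093, 0.996, 0.001], [0.996, -0.093, 0.0], [0.0, 0.001, -1.0]]
contact_force: [0.2, 0.1, 1.8]
gripper_width: 0.992
```

```bash
python3 - <<'E'
from h import *
c,T=wrist(); im=c["image"][:,:,::-1]; cv2.imwrite("pics/w2.png",im[100:400,150:500]); 
E
```

```text
(no output)
```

View pics/w2.png

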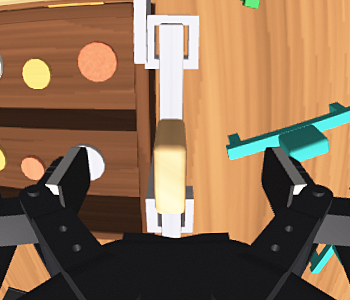

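Request:
play_rows(commands="0 0 0 0 -2 2 85; 0 0 0 0 0 0 60; 0 0 0 0 0 0 40; 0 0 0 0 0 0 25; 0 0 0 0 0 0 18; 0 0 0 0 0 0 8; 0 0 0 0 0 0 8; 0 0 0 0 0 0 8; 0 0 0 0 0 0 8; 0 0 0 0 0 0 8; 0 0 0 0 0 0 8; 0 0 0 0 0 0 8", grip_force=50)

```text
t: 6.08
tcp_pos: [666.7, 173.8, 138.5]
ee_rot: [[0.093, 0.996, 0.0], [0.996, -0.093, 0.0], [0.0, 0.0, -1.0]]
contact_force: [-0.2, -0.5, 1.3]
gripper_width: 0.162
```

Gripped (0.162 × 85 ≈ 14 mm), with negligible side force. Lift gently.

Request:
play_rows(commands="0 0 0 0 0 -4 8; 0 0 0 0 0 -6 8; 0 0 0 0 0 -8 8; 0 0 0 0 0 -8 8; 0 0 0 0 0 -8 8; 0 0 0 0 0 -10 8; 0 0 0 0 0 -15 8; 0 0 0 0 0 -15 8; 0 0 0 0 0 0 8; 0 0 0 0 0 0 8", grip_force=60)

```text
t: 6.92
tcp_pos: [667.5, 174.0, 213.9]
ee_rot: [[0.093, 0.996, 0.003], [0.996, -0.093, 0.001], [0.001, 0.003, -1.0]]
contact_force: [0.1, 0.7, -2.4]
gripper_width: 0.156
```

```bash
python3 - <<'E'
from h import *
c,T=wrist(); im=c["image"][:,:,::-1]; s=env.camera("scene")["image"][:,:,::-1]
m=np.zeros((420,800,3),np.uint8); m[:400,:350]=cv2.resize(im[0:400,150:500],(350,400)); m[:,360:800]=cv2.resize(s[100:310,320:540],(440,420)); cv2.imwrite("pics/m3.png",m)
cs=env.camera("side")["image"][:,:,::-1]; cv2.imwrite("pics/side2.png",cs)
# tray fit, both views, via line corners
a=cv2.imread("pics/scene1.png")[65:155,270:390]; b=cs[270:370,225:350]
t=np.zeros((600,750,3),np.uint8); t[:450,:]=0
m=np.zeros((505,800,3),np.uint8); m[:300,:400]=cv2.resize(a,(400,300),interpolation=2); m[:320,400:]=cv2.resize(b,(400,320),interpolation=2); cv2.imwrite("pics/t.png",m[:320])
E
```

```text
(no output)
```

View pics/m3.png

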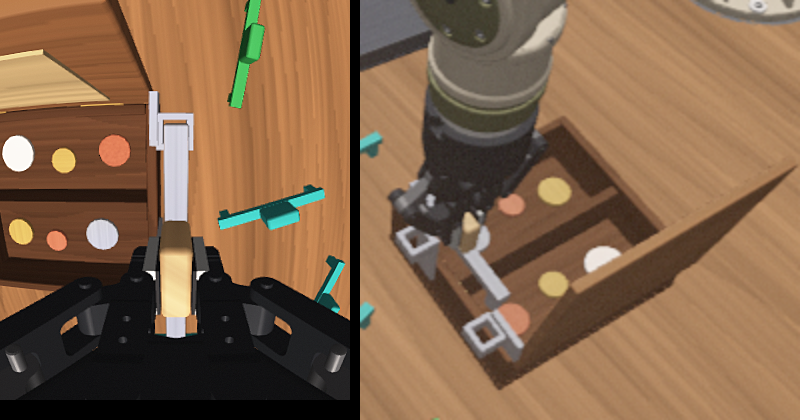

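View pics/t.png

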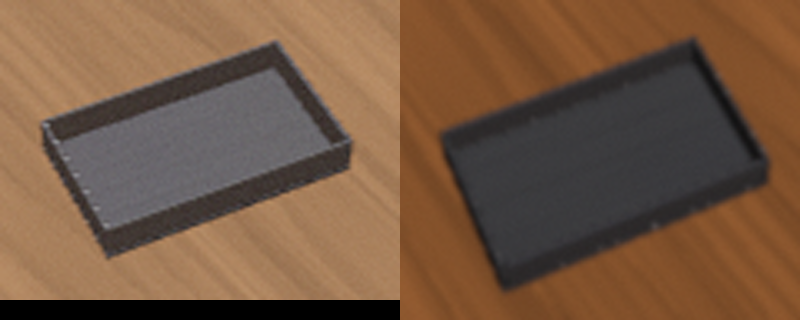

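```bash
python3 - <<'E' 2>&1 | tail -20
from fit import *
cs=[(-100,-60),(100,-60),(100,60),(-100,60)]
P=[(301.8,134),(375.6,107.6),(353.1,77.9),(282.9,101.9)];S=[(317.2,282.5),(238.1,311.6),(256.6,352.8),(340,320.6)]
o=[("scene",(*c,30),p) for c,p in zip(cs,P)]+[("side",(*c,30),p) for c,p in zip(cs,S)]
o+=[("scene",(-100,-60,0),(303,142.1)),("scene",(100,-60,0),(375.6,115.4)),("side",(100,60,0),(257.5,360.6)),("side",(-100,60,0),(340,327.8))]
x,r,W=fit(o,[462,-200,84.63-13*2*np.pi]);print("TRAY",x);print(r)
E
```

```text
[-3.31 -0.02]
 [-0.4   0.  ]
 [ 0.45  0.59]]
side px [[316.94 280.21]
 [236.78 310.12]
 [255.75 353.81]
 [340.72 319.13]]
TRAY [ 462.51 -200.53    2.94]
[[-0.03 -0.07]
 [ 0.78 -0.65]
 [ 0.54 -1.77]
 [-0.87 -1.43]
 [ 0.2  -2.23]
 [-0.95 -1.68]
 [-0.67  0.86]
 [ 1.03 -1.32]
 [-0.76  0.05]
 [-0.44  0.06]
 [-0.58  0.53]
 [ 0.38 -0.85]]
```

Request:
play_rows(commands="0 0 0 -10 -4 0 8; 0 0 0 -20 -8 0 8; 0 0 0 -20 -8 0 8; 0 0 0 -20 -9 0 8; 0 0 0 -20 -9 0 8; 0 0 0 -20 -9 0 8; 0 0 0 -20 -9 0 8; 0 0 0 -20 -9 0 8; 0 0 0 -20 -9 0 8; 0 0 0 -20 -9 0 8; 0 0 0 -20 -9 0 8; 0 0 0 -20 -9 0 8; 0 0 0 -20 -9 0 8; 0 0 0 -20 -9 0 8; 0 0 0 -20 -9 0 8; 0 0 0 -20 -9 0 8; 0 0 0 -20 -9 0 8; 0 0 0 -20 -8 0 8; 0 0 0 -20 -7 0 8; 0 0 0 -20 -3 0 8")

```text
t: 8.83
tcp_pos: [465.7, -199.7, 211.8]
ee_rot: [[0.093, 0.996, -0.001], [0.996, -0.093, 0.001], [0.001, -0.001, -1.0]]
contact_force: [0.1, -0.3, -1.9]
gripper_width: 0.153
```

Request:
play_rows(commands="0 0 -0.11 0 0 0 8; 0 0 -0.11 0 0 0 8; 0 0 -0.11 0 0 0 8; 0 0 -0.11 0 0 0 8; 0 0 -0.11 0 0 0 8; 0 0 -0.11 0 0 0 8; 0 0 -0.11 0 0 0 8; 0 0 -0.11 0 0 0 8; 0 0 -0.11 0 0 0 8; 0 0 -0.11 0 0 0 8; 0 0 -0.11 0 0 0 8; 0 0 -0.11 0 0 0 8; 0 0 -0.11 0 0 0 8; 0 0 -0.03 0 0 0 8; 0 0 0 0 0 0 8; 0 0 0 0 0 0 8")

```text
t: 10.17
tcp_pos: [466.9, -199.0, 211.9]
ee_rot: [[-0.979, 0.204, -0.001], [0.204, 0.979, 0.001], [0.001, 0.0, -1.0]]
contact_force: [-0.0, -0.3, -2.5]
gripper_width: 0.155
```

Request:
play_rows(commands="0 0 0 2 -1 8 8; 0 0 0 2 -1 16 8; 0 0 0 0 0 16 8; 0 0 0 0 0 16 8; 0 0 0 0 0 16 8; 0 0 0 0 0 16 8; 0 0 0 0 0 16 8; 0 0 0 0 0 14 8; 0 0 0 0 0 10 8; 0 0 0 0 0 6 8; 0 0 0 0 0 0 8; 0 0 0 0 0 0 8")

```text
t: 11.17
tcp_pos: [462.8, -200.4, 78.3]
ee_rot: [[-0.979, 0.203, -0.0], [0.203, 0.979, 0.0], [0.0, 0.0, -1.0]]
contact_force: [-0.5, -0.4, -1.3]
gripper_width: 0.155
```

```bash
python3 - <<'E'
from h import *
c,T=wrist(); im=c["image"][:,:,::-1]; s=env.camera("scene")["image"][:,:,::-1]; d=env.camera("side")["image"][:,:,::-1]
m=np.zeros((600,800,3),np.uint8); m[:400,:480]=im[:,80:560]; m[:300,480:]=cv2.resize(s[40:190,240:400],(320,300)); m[300:,480:]=cv2.resize(d[230:380,200:360],(320,300)); cv2.imwrite("pics/m4.png",m)
E
```

```text
(no output)
```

View pics/m4.png

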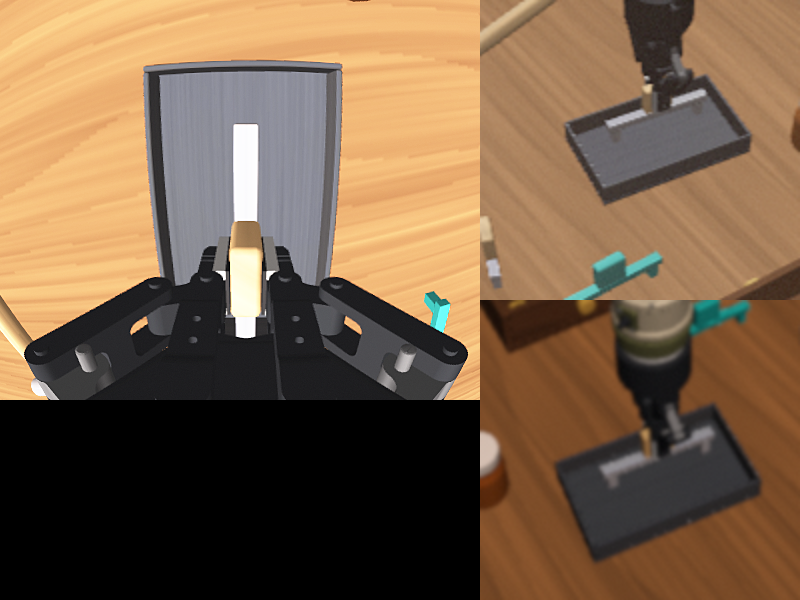

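Request:
play_rows(commands="0 0 0 0 0 8 8; 0 0 0 0 0 8 8; 0 0 0 0 0 5 8; 0 0 0 0 0 3 8; 0 0 0 0 0 2 8; 0 0 0 0 0 2 8; 0 0 0 0 0 2 8; 0 0 0 0 0 0 8; 0 0 0 0 0 0 8")

```text
t: 12.07
tcp_pos: [462.8, -200.4, 48.3]
ee_rot: [[-0.979, 0.202, 0.0], [0.202, 0.979, 0.0], [-0.0, 0.0, -1.0]]
contact_force: [0.8, -1.3, -2.0]
gripper_width: 0.151
```

Request:
play_rows(commands="0 0 0 0 0 0.7 8; 0 0 0 0 0 0.7 8; 0 0 0 0 0 0.5 8; 0 0 0 0 0 0 8; 0 0 0 0 0 0 8")

```text
t: 12.48
tcp_pos: [463.0, -200.4, 46.5]
ee_rot: [[-0.979, 0.202, 0.0], [0.202, 0.979, -0.0], [-0.0, -0.0, -1.0]]
contact_force: [-0.1, -0.1, -1.2]
gripper_width: 0.151
```

Request:
play_rows(commands="0 0 0 0 0 0.6 8; 0 0 0 0 0 0 8; 0 0 0 0 0 0.6 8; 0 0 0 0 0 0 8; 0 0 0 0 0 0 8")

```text
t: 12.9
tcp_pos: [463.0, -200.5, 46.4]
ee_rot: [[-0.979, 0.202, 0.001], [0.202, 0.979, -0.0], [-0.001, -0.0, -1.0]]
contact_force: [-3.0, 1.8, 8.7]
gripper_width: 0.158
```

Request:
play_rows(commands="0 0 0 0 0 0 14; 0 0 0 0 0 0 20; 0 0 0 0 0 0 28; 0 0 0 0 0 0 36; 0 0 0 0 0 0 45; 0 0 0 0 0 0 45; 0 0 0 0 0 0 45; 0 0 0 0 0 0 45; 0 0 0 0 0 -4 45; 0 0 0 0 0 -10 45; 0 0 0 0 0 -20 45; 0 0 0 0 0 -30 45; 0 0 0 0 0 -30 45; 0 0 0 0 0 -30 45; 0 0 0 0 0 -30 45; 0 0 0 0 0 -30 45; 0 0 0 0 0 -30 45; 0 0 0 0 0 -30 45; 0 0 0 0 0 -30 45; 0 0 0 0 0 -20 45")

```text
t: 14.57
tcp_pos: [462.9, -200.4, 343.4]
ee_rot: [[-0.979, 0.202, 0.004], [0.202, 0.979, -0.002], [-0.004, -0.001, -1.0]]
contact_force: [1.0, -0.3, -0.7]
gripper_width: 0.528
```

```bash
python3 - <<'E'
from h import *
c,T=wrist(); im=c["image"][:,:,::-1].copy(); d=env.camera("side")
print(atz(d,140,145,0),atz(d,175,135,0)); o=env.get_obs(); print(o["tcp_pos"],o["gripper_width"])
m=np.zeros((400,800,3),np.uint8); m[:,:400]=im[:,120:520]; m[:,400:]=cv2.resize(d["image"][90:370,90:370,::-1],(400,400)); cv2.imwrite("pics/m5.png",m)
E
```

```text
[ 4.56158682e+02  6.51188666e+02 -1.13686838e-13] [ 5.73901402e+02  6.36503256e+02 -1.13686838e-13]
[ 463.92952595 -201.06627037  344.22464072] 0.5225056228467084
```

View pics/m5.png

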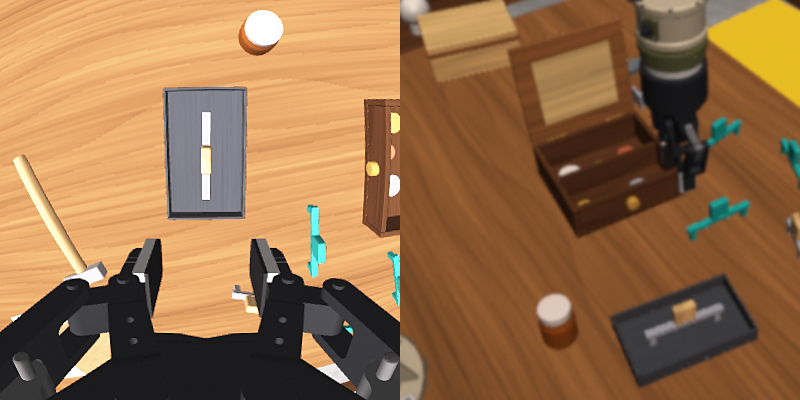

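Request:
play_rows(commands="0 0 0.11 0 0 0 0; 0 0 0.11 0 0 0 0; 0 0 0.11 0 0 0 0; 0 0 0.11 0 0 0 0; 0 0 0.11 0 0 0 0; 0 0 0.11 0 0 0 0; 0 0 0.11 0 0 0 0; 0 0 0.11 0 0 0 0; 0 0 0.11 0 0 0 0; 0 0 0.11 0 0 0 0; 0 0 0.11 0 0 0 0; 0 0 0.11 0 0 0 0; 0 0 0.11 0 0 0 0; 0 0 0.04 0 0 0 0")

```text
t: 15.83
tcp_pos: [462.3, -200.1, 338.8]
ee_rot: [[0.108, 0.994, -0.001], [0.994, -0.108, 0.001], [0.001, -0.001, -1.0]]
contact_force: [-0.1, 0.8, 0.4]
gripper_width: -0.0
```

Request:
play_rows(commands="0 0 0 15 2 0 0; 0 0 0 27 2 0 0; 0 0 0 29 2 0 0; 0 0 0 29 2 0 0; 0 0 0 29 2 0 0; 0 0 0 29 2 0 0; 0 0 0 29 2 0 0; 0 0 0 29 2 0 0; 0 0 0 29 2 0 0; 0 0 0 29 2 0 0; 0 0 0 29 2 0 0; 0 0 0 29 2 0 0; 0 0 0 29 2 0 0; 0 0 0 29 2 0 0; 0 0 0 29 2 0 0; 0 0 0 29 2 0 0; 0 0 0 29 2 0 0; 0 0 0 29 3 0 0; 0 0 0 29 3 0 0; 0 0 0 29 3 0 0")

```text
t: 17.5
tcp_pos: [563.2, 357.5, 338.9]
ee_rot: [[0.103, 0.995, -0.001], [0.995, -0.103, -0.0], [-0.0, -0.001, -1.0]]
contact_force: [0.6, -0.1, -0.2]
gripper_width: 0.001
```

Request:
play_rows(commands="0 0 0 8 0 0 0; 0 0 0 0 0 0 0; 0 0 0 0 0 0 0")

```text
t: 17.75
tcp_pos: [564.0, 364.0, 338.5]
ee_rot: [[0.102, 0.995, -0.001], [0.995, -0.102, -0.001], [-0.001, -0.001, -1.0]]
contact_force: [-0.6, -0.1, -0.5]
gripper_width: -0.004
```

Request:
play_rows(commands="0 0 0 0 0 15 0; 0 0 0 0 0 20 0; 0 0 0 0 0 20 0; 0 0 0 0 0 20 0; 0 0 0 0 0 20 0; 0 0 0 0 0 10 0; 0 0 0 0 0 0 0; 0 0 0 -12 0 0 0; 0 0 0 -12 0 0 0; 0 0 0 -10 0 0 0; 0 0 0 -6 0 0 0; 0 0 0 -4 0 0 0; 0 0 0 -4 0 0 0; 0 0 0 -4 0 0 0; 0 0 0 -4 0 0 0; 0 0 0 -4 0 0 0; 0 0 0 -4 0 0 0")

```text
t: 19.17
tcp_pos: [558.0, 300.7, 234.8]
ee_rot: [[0.102, 0.995, 0.001], [0.995, -0.102, 0.001], [0.001, 0.001, -1.0]]
contact_force: [-1.4, 1.7, 4.9]
gripper_width: -0.001
```

Request:
play_rows(commands="0 0 0 -4 0 0 0; 0 0 0 -4 0 0 0; 0 0 0 -4 0 0 0; 0 0 0 -4 0 0 0; 0 0 0 -4 0 0 0; 0 0 0 -4 0 0 0")

```text
t: 19.67
tcp_pos: [555.8, 276.8, 236.1]
ee_rot: [[0.102, 0.995, 0.003], [0.995, -0.102, 0.001], [0.002, 0.003, -1.0]]
contact_force: [-0.7, 1.4, 8.9]
gripper_width: -0.001
```

```bash
python3 - <<'E'
from h import *
print(env.get_obs()["contact_force"])
s=env.camera("scene")["image"][:,:,::-1]; d=env.camera("side")["image"][:,:,::-1]
m=np.hstack([cv2.resize(s[80:330,300:580],(400,357)),cv2.resize(d[20:270,90:370],(400,357))]); cv2.imwrite("pics/m6.png",m)
E
```

```text
[-0.68306762  1.39541661  8.91824727]
```

View pics/m6.png

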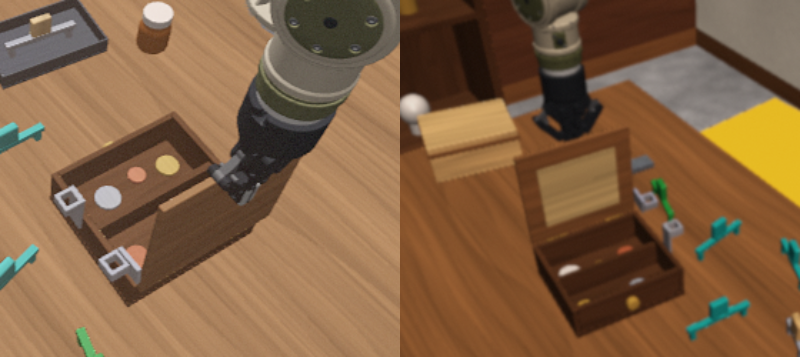

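Request:
play_rows(commands="0 0 0 -2 0 -4 0; 0 0 0 -3 0 -4 0; 0 0 0 -4 0 -4 0; 0 0 0 -4 0 0 0; 0 0 0 -4 0 0 0; 0 0 0 -4 0 0 0")

```text
t: 20.27
tcp_pos: [553.3, 255.3, 246.2]
ee_rot: [[0.103, 0.995, 0.0], [0.995, -0.103, -0.0], [-0.0, 0.0, -1.0]]
contact_force: [-0.4, -0.7, 0.1]
gripper_width: 0.003
```

Request:
play_rows(commands="0 0 0 -5 0 0 0; 0 0 0 -5 0 0 0; 0 0 0 -5 0 0 0; 0 0 0 -5 0 0 0; 0 0 0 -6 0 0 0; 0 0 0 -6 0 0 0; 0 0 0 -6 0 0 0; 0 0 0 -6 0 0 0; 0 0 0 0 0 0 0; 0 0 0 0 0 -20 0; 0 0 0 0 0 -20 0; 0 0 0 0 0 -20 0; 0 0 0 0 0 -20 0; 0 0 0 0 0 -10 0")

```text
t: 21.43
tcp_pos: [549.2, 212.1, 338.9]
ee_rot: [[0.103, 0.995, 0.003], [0.995, -0.103, 0.001], [0.001, 0.003, -1.0]]
contact_force: [-0.8, 0.1, 0.7]
gripper_width: -0.005
```

Request:
play_rows(commands="0 0 0 20 0 0 0; 0 0 0 25 0 0 0; 0 0 0 25 0 0 0; 0 0 0 25 0 0 0; 0 0 0 25 0 0 0; 0 0 0 25 0 0 0; 0 0 0 25 0 0 0; 0 0 0 25 0 0 0; 0 0 0 0 0 0 0; 0 0 0 0 0 0 0; 0 0 0 0 0 0 0; 0 0 0 0 0 0 0; 0 0 0 0 0 0 0; 0 0 0 0 0 0 0; 0 0 0 0 0 0 0; 0 0 0 0 0 0 0; 0 0 0 0 0 0 0; 0 0 0 0 0 0 0; 0 0 0 0 0 0 0; 0 0 0 0 0 0 0")

```text
t: 23.1
tcp_pos: [568.7, 405.9, 336.2]
ee_rot: [[0.103, 0.995, 0.0], [0.995, -0.103, 0.0], [0.0, 0.0, -1.0]]
contact_force: [0.4, 0.2, -0.4]
gripper_width: -0.001
```

Request:
play_rows(commands="0 0 0 0 0 0 0; 0 0 0 0 0 0 0; 0 0 0 0 0 0 0; 0 0 0 0 0 0 0; 0 0 0 0 0 0 0; 0 0 0 0 0 0 0; 0 0 0 0 0 0 0; 0 0 0 0 0 0 0; 0 0 0 0 0 0 0; 0 0 0 0 0 0 0; 0 0 0 0 0 0 0; 0 0 0 0 0 0 0; 0 0 0 0 0 0 0; 0 0 0 0 0 0 0; 0 0 0 0 0 0 0; 0 0 0 0 0 0 0; 0 0 0 0 0 0 0; 0 0 0 0 0 0 0")

```text
t: 24.6
tcp_pos: [568.7, 405.9, 336.2]
ee_rot: [[0.103, 0.995, 0.0], [0.995, -0.103, 0.0], [0.0, 0.0, -1.0]]
contact_force: [-0.6, -0.7, -0.5]
gripper_width: -0.003
```

```bash
python3 - <<'E'
from h import *
s=env.camera("scene")["image"][:,:,::-1]; d=env.camera("side")["image"][:,:,::-1]
m=np.hstack([cv2.resize(s[70:320,270:550],(400,357)),cv2.resize(d[90:370,90:370],(400,357))]); cv2.imwrite("pics/m7.png",m)
E
```

```text
(no output)
```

View pics/m7.png

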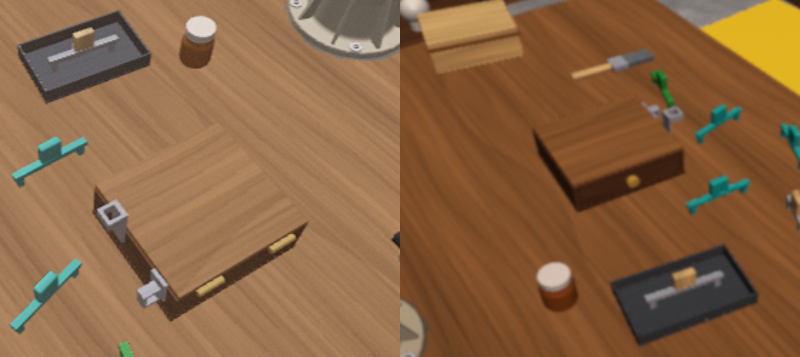

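Request:
play_rows(commands="0 0 0 0 0 0 0; 0 0 0 0 0 0 0; 0 0 0 0 0 0 0; 0 0 0 0 0 0 0; 0 0 0 0 0 0 0; 0 0 0 0 0 0 0; 0 0 0 0 0 0 0; 0 0 0 0 0 0 0; 0 0 0 0 0 0 0; 0 0 0 0 0 0 0; 0 0 0 0 0 0 0; 0 0 0 0 0 0 0")

```text
t: 25.7
tcp_pos: [568.7, 405.9, 336.2]
ee_rot: [[0.103, 0.995, 0.0], [0.995, -0.103, 0.0], [0.0, 0.0, -1.0]]
contact_force: [-0.3, -0.1, 0.0]
gripper_width: 0.001
```

```bash
python3 - <<'E'
from h import *
d=env.camera("side"); im=cv2.resize(d["image"][90:370,90:370,::-1],(400,357)); old=cv2.imread("pics/m7.png")[:,400:]
df=cv2.absdiff(im,old).max(2)[90:220,120:300]; print("change",df.max(),df.mean())
a=-.094
def W(x,y,z): return [540.4+x*np.cos(a)-y*np.sin(a),164.4+x*np.sin(a)+y*np.cos(a),z]
q=proj(d,[W(-108,-100,80),W(108,-100,80),W(-108,-100,100)]); print((q-90)*[400/280,357/280])
env.finish_job()
E
```

```text
change 5 1.0228205128205128
[[173.14920271 184.0403373 ]
 [282.88231246 145.19976107]
 [171.59476338 176.74693157]]
the job is handed in; nothing more can be done
```

The job is done and handed in, at about 26 s on the robot's clock (limit 67 s). I lifted the steel stay straight up out of its eyes and set it standing on its prongs in the tray. Then I pushed the lid past upright and it sank shut.

- **Stay:** it met the tray floor at about 9 N before I opened the fingers. The last pictures, after the lid closed, still show it standing near the middle of the tray.
- **Lid:** the last two side views, about 1 s apart, show no movement. I compared its front edge with the fully shut position only by eye and roughly; it looks closed to within the accuracy of the calibration. The lid angle itself was not measured.
- **Push:** an upward force of about 9 N appeared early in the push, probably from the lid's edge rubbing on the gripper. I raised the tool 10 mm and it went away; it stayed well under the 40 N limit.
- **Robot:** at hand-in the arm was clear of everything and the wrist force was about zero.
- **Pictures:** I viewed 12 against the budget of 10, the last to check that the lid had shut.

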